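Tip a covered ball tray and uncover it

ROBOT

A 6-joint arm with a two-finger parallel gripper is mounted at the origin on a cart in front of the work surface, level with it; the furniture and walls round the work are solid. World frame = base frame: x ahead of the robot, y to its left, z up, the work surface at z = 0. Lengths are in m, angles in degrees, forces in N, time in s.
With the tool pointing down it reaches from about 0.225 to 0.725 m from the base axis. Payload 3.1 kg.
Tool frame: the origin (TCP) lies midway between the tips of the shut fingers; the grasp point (between the pads) lies 19 mm behind it; z points along the fingers, y is the line along which they close (so a half turn about z gives the same grasp; the last joint's range is limited). The gripper opens to 85 mm and grips with 20 to 120 N. Pads are 22 mm wide; open, the fingers measure 114 mm over their backs; the gripper's body (76 mm by 85 mm) begins 54 mm behind the grasp point. The pads swing forward as they close: fully open they stand 13 mm farther back than shut.
Start: joints at [59.427, 2.75, 5.684, 92.934, 0, 82.678], TCP at [0.207, 0.482, 0.231] pointing down, gripper open.
Joint ranges: [-166.93, 166.93], [-56.73, 111.36], [-69.38, 81.34], [-121.58, 131.49], [-85.45, 84.26], [-180, 180]. Speed limits (degrees/s): [159.86, 159.86, 180, 180, 180, 180].

INTERFACE

Orientations are given as [roll, pitch, yaw] about the fixed x, y, z axes, in that order (R = Rz(yaw) Ry(pitch) Rx(roll)).
In Python, from bench import move_to, line_to, goto_joints, set_gripper, wait, solve_ik, sense, camera, camera_model, PlanningError, hand_in gives the robot as it stands. Calls block until the motion is done:
- move_to(position, orientation): joint-space move of the TCP to a pose.
- line_to(position, vel=0.15, frame=None, force_limit=None): straight line of the TCP; frame=None keeps the orientation; vel is the mean speed in m/s. With force_limit (N) it stops when the force on the tool has changed by that much, and returns True; else False.
- goto_joints(angles): joint-space move.
- set_gripper(opening): finger opening in m; the grip force is fixed at half the most; returns when the fingers have stopped.
- wait(seconds).
- solve_ik(position, orientation): joint angles nearest the present ones, or None.
- sense(): the state.
- camera(name): name is "side" or "top"; returns the picture (420x560x3 uint8, red, green, blue); there is no depth.
- camera_model(name): a dict with "fx", "fy", "cx", "cy" (pixels), "xyz" and "rotation" of the camera in the world. Camera axes: x right, y down, z forward; pixel columns grow to the right and rows downward; lengths in m; the calibration is good to about 2 mm. A picture is of the moment at which its call begins. camera_model takes no time and is no camera call.
A pose or a line that the arm cannot do raises PlanningError and nothing moves.
- hand_in(): hands the job in; it is judged then, once.
The state is a dict: "time_s": time; "joints": joint angles; "joint_vel": joint speeds; "joint_torque": joint torques, N m; "position": TCP position; "tool_rot": TCP orientation; "contact_force": force on the tool from outside, world axes, zero at the start; "torque": the same for the moment, N m; "gripper_width": finger opening in m; "grasp_force": force on a finger pad.
Only numpy, scipy, OpenCV 4.12 (cv2) and the standard library are available. Lean on these libraries where they do the work, as an engineer would, in place of code of your own. Each camera call takes 0.05 s, during which the arm holds its last target. There are 200 camera calls.

TASK

Keeping the loose lid on, slowly tip the rocking tray by pushing its thumb tab down until it rests on its stop, so that the three bearing balls run together at the tab end. Then, with the tray left tipped, lift the lid off by its handle and set it down gently, level and centred, on the raised pad of the small lid rest, upright as it sat on the tray. Keep the balls in the tray and leave the tin and the two calibration masses where they stand.

Things in the scene. Friction and masses are not known exactly. Their poses are not given: they have to be found in the camera images.
- rocker: Fixed aluminium stand that carries the rocking tray: foot plate 110 x 98 x 6 mm and two cheeks (outer faces 48 mm either side of the middle, tops 66 mm above the bench). Origin: centre of its underside on the bench. Its -x axis points to the tab end of the tray, its y axis runs along the pivot, which lies 54 mm above the bench over the origin.
- tray (a joint): Angle of the rocking tray about the pivot, rad: 0 level (start), + when the tab end goes down, stop at +0.30; it can also tip the wrong way, to -0.25. The pivot is stiff with friction (0.14 N m, about 2 N on the tab), so the tray stays where it is left.
- tray_floor (a point): Point at the middle of the tray's inner floor (5 to 6 mm above the pivot axis, over it, in the tray's frame). Its axes tilt with the tray: -x to the tab end, y along the pivot, z normal to the floor. The open-topped grey tray is 92 x 64 mm outside, walls 3 mm, inside 86 x 58 mm and about 24 mm deep.
- tray_rim (a point): Point at the centre of the plane of the tray's rim, 30 mm from the pivot axis; axes as tray_floor. The lid's origin lies here when it is on.
- tray_tab (a point): Press point on top of the aluminium thumb tab with cross ribs, which sticks out of the tray's end at floor level (32 mm wide, from 50 to 102 mm from the pivot; this point is 86 mm from it and 4 mm above the axis). Axes as tray_floor.
- lid: Loose clear lid, plate 99 x 71 x 3 mm with a 5 mm skirt that hangs round the outside of the tray rim with 1.5 mm play, 60 g or so. Origin: centre of the plate's underside (at rim level); x along its length, z up. A black bar handle stands on the middle: 40 mm long along x, 10 mm thick along y, its top 23 mm above the origin.
- lid_grip (a point): Middle of the lid's bar handle, 13 mm above the lid's origin; axes as the lid.
- ball_0_center (a point): Centre of a steel bearing ball, 14 mm diameter, 11 g, loose in the tray under the lid.
- ball_1_center (a point): Centre of a second, equal ball.
- ball_2_center (a point): Centre of a third, equal ball.
- rest_top (a point): Centre of the top of the fixed lid rest's black rubber pad, 30 mm above the bench; the pad is 56 mm (x) by 36 mm (y) on a narrow aluminium post with a foot 76 x 60 x 6 mm. The pad fits inside the lid's skirt any way round: the plate's underside lies on the pad.
- wax_tin: Bystander: blue-lidded round tin 63 mm across, 22 mm high; origin at the centre of its underside.
- cal_mass_0: Bystander: brass knobbed calibration mass, 36 mm across, 52 mm high; origin at the centre of its underside.
- cal_mass_1: Bystander: steel knobbed calibration mass, 28 mm across, 40 mm high; origin at the centre of its underside.
Things that resemble listed ones, but are neither listed nor needed, are in the scene too. Leave any yellow look-alike of the lid alone.

How it is judged:
By the outcome, as a careful person would: the job done as asked, in the order asked, and still so for the second after the job is handed in, with the robot touching nothing.
It also fails if it takes over 50 s, if anything falls off the work surface, if the arm or the gripper's body presses on something with over 40 N, if the wrist force passes 120 N, or if a joint passes its speed limit or range.

## Working session

There is one attempt and no reset: what is moved stays moved. The work goes in short steps, each a Python script; the robot and the scene stay as the last script left them, time stands still between calls to the robot, and variables do not carry over. Pictures are saved under pics/ and viewed, at most 10 in all, crops included, and the job is handed in when it is done.

```bash
mkdir -p pics; ls; python3 - <<'E'
from bench import *
import cv2,numpy as np
for n in("top","side"):
    im=camera(n);cv2.imwrite(f"pics/{n}0.png",im[:,:,::-1])
    m=camera_model(n);print(n,{k:np.round(v,4).tolist() for k,v in m.items()})
print(sense())
E
```

```text
pics
top {'fx': 467.0746, 'fy': 467.0746, 'cx': 279.1857, 'cy': 207.5843, 'xyz': [0.3299, 0.1067, 1.6272], 'rotation': [-171.0047, -1.4775, -88.8682]}
side {'fx': 419.2535, 'fy': 419.2535, 'cx': 272.9455, 'cy': 212.6424, 'xyz': [0.0522, -0.7206, 0.6544], 'rotation': [-121.418, -0.0062, -31.3386]}
{'time_s': 0.1, 'joints': array([5.94263836e+01, 2.78932093e+00, 5.59852406e+00, 9.29351026e+01,
       5.84815039e-04, 8.26779346e+01]), 'joint_vel': array([-0.01359414, -0.12541576,  0.17240113, -0.03182308, -0.04340447,
        0.03025152]), 'joint_torque': array([ 2.89979405e-03, -3.39850473e+01,  3.20936000e+01,  1.58259046e-02,
       -1.63501572e-04,  4.04657385e-06]), 'position': array([0.20696397, 0.48185729, 0.23021007]), 'tool_rot': array([-1.79875202e+02, -1.66254868e-02,  1.56748430e+02]), 'contact_force': array([-0.65768387,  0.92147556,  0.33981586]), 'torque': array([-0.00029865,  0.03721506, -0.02026253]), 'grasp_force': 0.0, 'gripper_width': 0.08515416526203336}
```

View pics/top0.png

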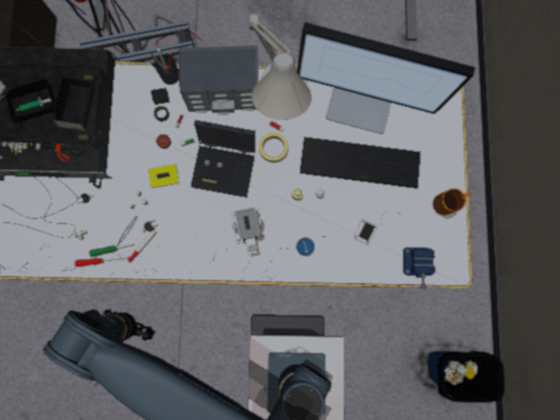

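View pics/side0.png

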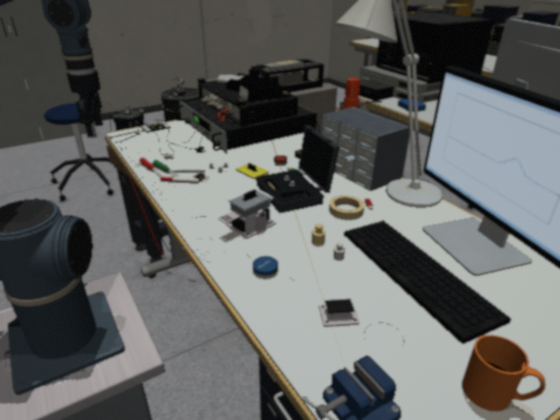

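The top view shows the rocker with its lid near (248,225) and the lid rest at (366,232). The tin is at (305,246), and the masses are at (297,194) and (320,194). The yellow look-alike is at (163,176). I'll enlarge the rocker and rest in both views to confirm them.

```bash
python3 - <<'E'
import cv2,numpy as np
t=cv2.imread("pics/top0.png");s=cv2.imread("pics/side0.png")
def c(im,x,y,w,h,f):return cv2.resize(im[y:y+h,x:x+w],(w*f,h*f),interpolation=cv2.INTER_CUBIC)
a=np.hstack([c(t,223,200,50,60,8),c(s,215,180,66,80,6)[:480,:396]])
a=np.hstack([c(t,225,200,48,60,8),cv2.resize(c(s,217,183,64,80,6),(384,480))])
b=np.hstack([c(t,350,218,32,10,1)*0])if 0 else None
cv2.imwrite("pics/crop_rocker.png",a)
r=np.hstack([c(t,350,215,32,36,12),c(s,312,290,54,48,9)[:432,:400]])
cv2.imwrite("pics/crop_rest.png",r);print(a.shape,r.shape)
E
```

```text
(480, 768, 3) (432, 784, 3)
```

View pics/crop_rocker.png

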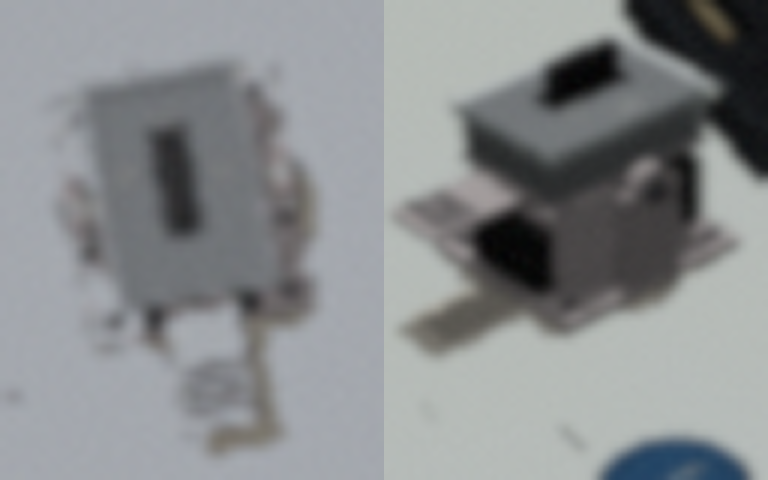

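View pics/crop_rest.png

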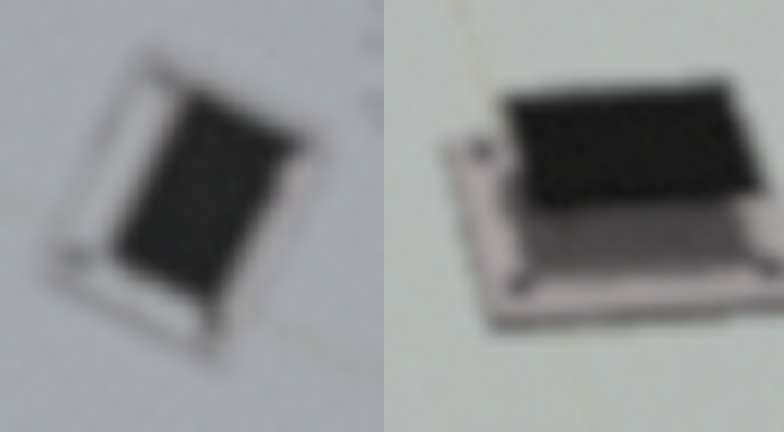

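In both crops the clear lid with its black bar handle sits on the grey tray. The handle runs from about (244,216) to (249,229) in the top view. The ribbed tab points toward the robot, near (252,248) in the top view. It isn't yellow, so it's the right lid rather than the look-alike at (163,176). The rest's black pad is at about (366,231) in the top view and (339,305) in the side view. Next I'll measure both.

```bash
cat > h.py <<'E'
from bench import *
import cv2,numpy as np
from scipy.spatial.transform import Rotation as R
U=8
def ray(n,uv):
    m=camera_model(n);d=np.array([(uv[0]-m["cx"])/m["fx"],(uv[1]-m["cy"])/m["fy"],1.])
    d=R.from_euler("xyz",m["rotation"],degrees=True).apply(d);return np.array(m["xyz"]),d/np.linalg.norm(d)
def plane(n,uv,z):
    o,d=ray(n,uv);return o+d*(z-o[2])/d[2]
def tri(a,b):
    A=np.zeros((3,3));v=np.zeros(3);rs=[ray("top",a),ray("side",b)]
    for o,d in rs:
        P=np.eye(3)-np.outer(d,d);A+=P;v+=P@o
    x=np.linalg.solve(A,v)
    return x,max(np.linalg.norm((np.eye(3)-np.outer(d,d))@(x-o)) for o,d in rs)
def blob(im,box,lo,hi,near=None):
    """largest contour with grey level in [lo,hi] in box (x,y,w,h), upsampled; returns centroid, rect, contour in full pixels"""
    x,y,w,h=box;g=cv2.cvtColor(im,cv2.COLOR_RGB2GRAY)[y:y+h,x:x+w]
    g=cv2.resize(g,None,fx=U,fy=U,interpolation=cv2.INTER_CUBIC)
    cs,_=cv2.findContours(cv2.inRange(g,lo,hi),cv2.RETR_EXTERNAL,cv2.CHAIN_APPROX_NONE)
    c=max(cs,key=cv2.contourArea);c=((c[:,0]+.5)/U-.5+np.array([x,y])).astype(np.float32)
    M=cv2.moments(c);return np.array([M["m10"],M["m01"]])/M["m00"],cv2.minAreaRect(c),c
E
python3 - <<'E'
from h import *
t=cv2.imread("pics/top0.png")[:,:,::-1].copy();s=cv2.imread("pics/side0.png")[:,:,::-1].copy()
gt=cv2.cvtColor(t,cv2.COLOR_RGB2GRAY);gs=cv2.cvtColor(s,cv2.COLOR_RGB2GRAY)
print("grey row top",gt[222,232:264],"col",gt[206:245,247]);print("side col",gs[188:225,250])
def rep(n,im,box,lo,hi,zs):
    c,r,k=blob(im,box,lo,hi);p=cv2.boxPoints(r);print(n,"c",c.round(2),"rect",np.round(r[1],1),round(r[2],1))
    for z in zs:
        w=[plane(n,q,z)[:2] for q in p];e=sorted([(w[1]-w[0],w[2]-w[1])[i] for i in(0,1)],key=np.linalg.norm)
        L=[np.linalg.norm(v)for v in e];print("  z",z,"centre",plane(n,c,z)[:2].round(4),"size",np.round(L,4),"yaw long",round(np.degrees(np.arctan2(e[1][1],e[1][0]))%180,1))
    return c,k
a,_=rep("top",t,(240,212,14,20),0,75,[.107]);b,kb=rep("side",s,(240,186,22,18),0,60,[.097]);print("handle",tri(a,b))
rep("top",t,(233,204,28,40),0,136,[.084,.087])
a,_=rep("top",t,(354,218,28,26),0,90,[.03]);b,_=rep("side",s,(318,294,45,22),0,60,[.03,.028]);print("pad",tri(a,b))
# corners of side masks
for nm,box,hi in(("handle",(240,186,22,18),60),("pad",(318,294,45,22),60)):
    k=blob(s,box,0,hi)[2];e=cv2.approxPolyDP(k.reshape(-1,1,2),1.2,True)[:,0];print(nm,"side poly",e.round(1).tolist())
E
```

```text
grey row top [160 147 137 140 145 133 118 117 120 118 114 107  84  57  48  46  58  86
 109 116 118 117 117 116 117 113 117 134 139 120 112 134] col [167 164 149 124 110 113 114 115 110  93  74  61  53  51  48  47  46  46
  46  46  44  43  53  81 107 114 116 115 115 115 113 107 115 137 162 169
 165 162 161]
side col [183 169 132  81  37  14  10   5   6  18  42  77 105 118 121 120 119 116
 102  83  66  52  46  47  46  49  58  71  76  76  73  73  72  71  73  72
  72]
top c [246.56 222.27] rect [13.2  4.5] 81.1
  z 0.107 centre [0.5201 0.1781] size [0.0147 0.0436] yaw long 10.5
side c [249.53 195.27] rect [ 6.6 14.1] 68.2
  z 0.097 centre [0.5195 0.1699] size [0.0364 0.0461] yaw long 9.7
handle (array([0.52292772, 0.17842907, 0.09180064]), np.float64(0.0009637412212961307))
top c [247.77 224.64] rect [27.9 35.9] -0.0
  z 0.084 centre [0.5152 0.1749] size [0.093  0.1198] yaw long 2.0
  z 0.087 centre [0.5148 0.1748] size [0.0928 0.1195] yaw long 2.0
top c [366.44 230.98] rect [10.1 15.8] 26.6
  z 0.03 centre [ 0.509  -0.2324] size [0.0348 0.0556] yaw long 153.3
side c [338.85 306.81] rect [13.8 25.9] 84.5
  z 0.03 centre [ 0.5052 -0.2415] size [0.0408 0.0565] yaw long 156.3
  z 0.028 centre [ 0.5067 -0.24  ] size [0.0409 0.0567] yaw long 156.3
pad (array([ 0.51062108, -0.23468796,  0.02150361]), np.float64(0.0007969478286939176))
handle side poly [[254.8000030517578, 190.8000030517578], [245.1999969482422, 193.6999969482422], [243.1999969482422, 199.39999389648438], [246.3000030517578, 199.89999389648438], [255.6999969482422, 195.8000030517578]]
pad side poly [[352.70001220703125, 309.29998779296875], [348.3999938964844, 299.70001220703125], [326.1000061035156, 301.3999938964844], [328.3999938964844, 313.70001220703125], [347.3999938964844, 312.8999938964844]]
```

```bash
cat >> h.py <<'E'
def edge(g,p0,d,side,th,span,n=40,maxr=30):
    """edge points: start on p0+s*d for s in span, walk along side until grey > th"""
    out=[]
    for q in np.linspace(*span,n):
        r=np.arange(0,maxr,.1);xy=(p0+q*d)[None]+r[:,None]*side
        v=cv2.remap(g.astype(np.float32),xy[:,:1].astype(np.float32),xy[:,1:].astype(np.float32),cv2.INTER_LINEAR)[:,0]
        i=np.argmax((v>th)&(r>4))
        if v[i]>th: out.append(xy[i])
    return np.array(out,np.float32)
def fit(pts): return cv2.fitLine(pts,cv2.DIST_HUBER,0,.01,.01).ravel()
def cross(a,b):
    A=np.array([a[:2],-b[:2]]).T;k=np.linalg.solve(A,b[2:]-a[2:]);return a[2:]+k[0]*a[:2]
E
python3 - <<'E'
from h import *
t=cv2.imread("pics/top0.png")[:,:,::-1].copy();g=cv2.cvtColor(t,cv2.COLOR_RGB2GRAY)
c=np.array([247.3,223.9]);ang=np.radians(79.5);f=np.array([np.cos(ang),np.sin(ang)]);l=np.array([-f[1],f[0]])
E={"L":fit(edge(g,c,f,l,131,(-12,12))),"R":fit(edge(g,c,f,-l,127,(-12,12))),"F":fit(edge(g,c,l,f,133,(-8,8))),"B":fit(edge(g,c,l,-f,133,(-8,8)))}
W=[plane("top",cross(E[a],E[b]),.087)[:2] for a,b in("LF","RF","RB","LB")];W=np.array(W)
print("corners",W.round(4).tolist(),"centre",W.mean(0).round(4))
for i in range(4):
    d=W[(i+1)%4]-W[i];print(round(np.linalg.norm(d),4),round(np.degrees(np.arctan2(d[1],d[0]))%180,1))
c,r,k=blob(t,(244,243,14,12),185,255)
hc=plane("top",blob(t,(240,212,14,20),0,75)[0],.107)
tb=plane("top",c,.058);d=hc-tb;print("tab blob",c,r,tb,"yaw",np.degrees(np.arctan2(d[1],d[0])),np.linalg.norm(d[:2]))
print(g[240:256,251],g[248,242:262])
# calibration check: tin & masses
s=cv2.imread("pics/side0.png")[:,:,::-1].copy()
for n,im,b in(("top",t,(290,232,30,30)),("side",s,(245,250,40,30))):
    h=cv2.cvtColor(im[b[1]:b[1]+b[3],b[0]:b[0]+b[2]],cv2.COLOR_RGB2HSV);m=cv2.inRange(h,(90,90,30),(130,255,255));M=cv2.moments(m,True)
    q=np.array([M["m10"]/M["m00"]+b[0],M["m01"]/M["m00"]+b[1]]);print(n,q,plane(n,q,.018))
E
```

```text
corners [[0.4524, 0.2005], [0.4856, 0.1212], [0.5753, 0.1488], [0.5602, 0.2196]] centre [0.5184 0.1725]
0.086 112.8
0.0938 17.1
0.0725 102.1
0.1095 10.0Traceback (most recent call last):
  File "<stdin>", line 9, in <module>
  File "h.py", line 21, in blob
    c=max(cs,key=cv2.contourArea);c=((c[:,0]+.5)/U-.5+np.array([x,y])).astype(np.float32)
ValueError: max() iterable argument is empty
```

```bash
cat >> h.py <<'E'
YAW=10.4
def pose(y,tilt=0): # tool down, yaw y, tilted about pivot axis by tilt deg (lid normal leaning to -x end)
    return (R.from_euler("z",y,degrees=True)*R.from_euler("y",-tilt,degrees=True)*R.from_euler("x",180,degrees=True)).as_euler("xyz",degrees=True).tolist()
def ex(y): return np.array([np.cos(np.radians(y)),np.sin(np.radians(y)),0])
def snap(tag,boxes,f=6):
    out=[]
    for n,(x,y,w,h) in boxes.items():
        im=camera(n)[:,:,::-1];cv2.imwrite(f"pics/{n}_{tag}.png",im);c=cv2.resize(im[y:y+h,x:x+w],(w*f,h*f),interpolation=cv2.INTER_CUBIC)
        out.append(c)
    H=max(o.shape[0] for o in out);cv2.imwrite(f"pics/c_{tag}.png",np.hstack([cv2.copyMakeBorder(o,0,H-o.shape[0],0,4,cv2.BORDER_CONSTANT) for o in out]))
E
python3 - <<'E'
from h import *
print("ribs",plane("top",(251.9,248.5),.058))
p=np.array([.521,.178,0])-.090*ex(YAW)
for y in(YAW,YAW+180):print(y,solve_ik((p+[0,0,.12]).tolist(),pose(y)))
set_gripper(0.0)
move_to((p+[0,0,.12]).tolist(),pose(YAW));s=sense();print(s["time_s"],s["position"],s["contact_force"])
line_to((p+[0,0,.075]).tolist());s=sense();print(s["time_s"],s["position"],s["contact_force"])
snap("hover",{"top":(215,195,64,80),"side":(205,160,66,80)})
E
```

```text
ribs [0.4381694  0.15982297 0.058     ]
10.4 [  12.17576874   -6.48399291  -15.98843075   80.49556216    0.
 -178.22423126]
190.4 [ 1.21757687e+01 -6.48399291e+00 -1.59884308e+01  8.04955622e+01
  2.54444375e-14  1.77576874e+00]
4.6417 [0.43247564 0.16189036 0.12005573] [ 0.01133815 -0.1316179   0.19560559]
5.0917 [0.43194564 0.16169922 0.07466602] [-1.35554251e-01 -9.90593690e-01 -9.11203144e-04]
```

View pics/c_hover.png

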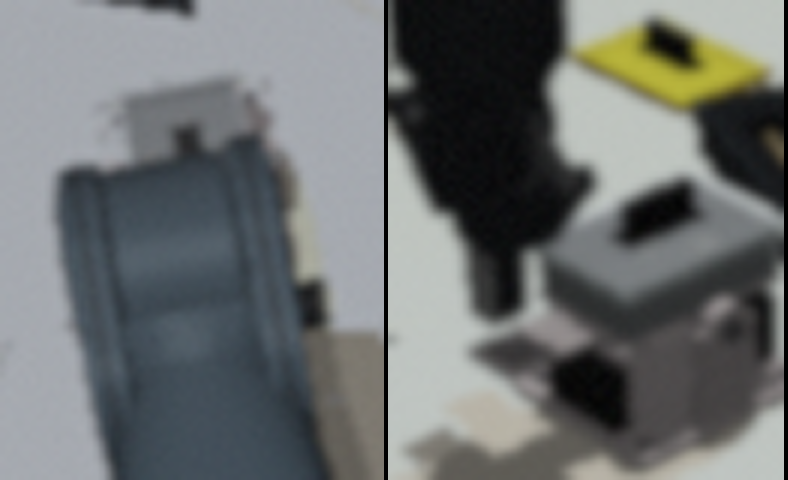

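```bash
cat >> h.py <<'E'
def proj(n,P):
    m=camera_model(n);q=R.from_euler("xyz",m["rotation"],degrees=True).inv().apply(np.array(P)-m["xyz"])
    return np.array([m["fx"]*q[0]/q[2]+m["cx"],m["fy"]*q[1]/q[2]+m["cy"]])
E
python3 - <<'E'
from h import *
crop=lambda P:((proj("side",P)-[205,160])*6+[388,0]).round(0)
e=ex(YAW);n=np.array([-e[1],e[0],0]);C=np.array([.521,.178,0])
print("tcp",crop(sense()["position"]))
for a,b in((-.102,.016),(-.102,-.016),(-.05,-.016),(-.05,.016)):print("tab",a,b,crop(C+a*e+b*n+[0,0,.058]))
for a,b in((-.0495,.0355),(-.0495,-.0355),(.0495,-.0355),(.0495,.0355)):print("lid",crop(C+a*e+b*n+[0,0,.087]))
for a in(-.02,.02):print("handle top",crop(C+a*e+[0,0,.107]))
E
```

```text
tcp [494. 309.]
tab -0.102 0.016 [452. 340.]
tab -0.102 -0.016 [494. 369.]
tab -0.05 -0.016 [588. 328.]
tab -0.05 0.016 [545. 300.]
lid [517. 229.]
lid [613. 289.]
lid [782. 216.]
lid [684. 162.]
handle top [614. 198.]
handle top [683. 170.]
```

```bash
python3 - <<'E'
from h import *
C=np.array([.523,.1745,0]);p=C-.088*ex(YAW)
line_to((p+[0,0,.072]).tolist(),vel=.05)
print(line_to((p+[0,0,.050]).tolist(),vel=.02,force_limit=12));s=sense();print(s["time_s"],s["position"],s["contact_force"])
q=p+.003*ex(YAW)
print(line_to((q+[0,0,.024]).tolist(),vel=.015,force_limit=12));s=sense();print(s["time_s"],s["position"],s["contact_force"],s["torque"])
E
```

```text
False
6.7083 [0.43648683 0.15863126 0.04997801] [-0.29617201 -0.2096241   0.7912465 ]
True
7.8333 [0.43884963 0.15913555 0.03397334] [-1.00342187 -1.38280753  4.75059582] [-0.1067105   0.2464984   0.00576427]
```

```bash
python3 - <<'E'
from h import *
P=sense()["position"];line_to((P+[0,0,.08]).tolist(),vel=.1)
set_gripper(.03)
move_to([.40,.36,.22],pose(YAW+180));s=sense();print(s["time_s"],s["position"],s["joints"])
snap("tipped",{"top":(223,200,50,60),"side":(212,178,68,80)},7)
E
```

```text
12.1667 [0.40003848 0.35986736 0.21992967] [ 3.48335136e+01  4.57565688e+00  6.30166894e+00  9.17334515e+01
 -2.70335263e-03  2.44369344e+01]
```

View pics/c_tipped.png

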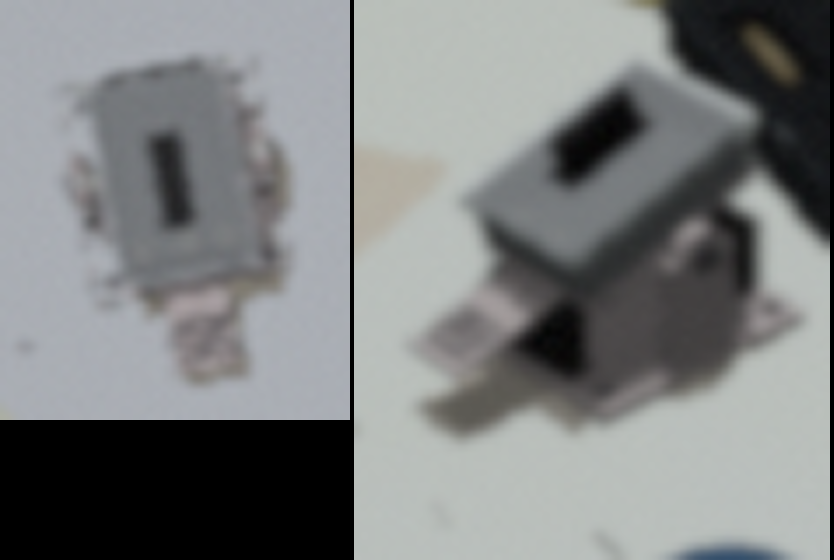

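The tray is tipped toward the tab with the lid still on. In the top view the handle centre is at about (247,225) and the tab at about (253,248). Next I'll measure the handle in both views.

```bash
python3 - <<'E'
from h import *
t=cv2.imread("pics/top_tipped.png")[:,:,::-1].copy();s=cv2.imread("pics/side_tipped.png")[:,:,::-1].copy()
a,ra,_=blob(t,(241,215,12,20),0,80);b,rb,k=blob(s,(237,188,18,18),0,60);print(a,ra,b,rb)
print("tri",tri(a,b));print("top@.1046",plane("top",a,.1046),"side@.095",plane("side",b,.095))
bp=[plane("top",q,.1046)[:2] for q in cv2.boxPoints(ra)];d=max(bp[1]-bp[0],bp[2]-bp[1],key=np.linalg.norm);print("yaw",np.degrees(np.arctan2(d[1],d[0]))%180)
for C in([.521,.178,0],[.523,.1745,0]):
    e=ex(YAW);n=.9553*np.array([0,0,1])-.2955*e;O=np.array(C)+[0,0,.054]
    print("grip",O+.043*n,"top",O+.053*n,"px top",proj("top",O+.053*n),"px side of grip",proj("side",O+.043*n))
    print("tcp side?")
print("side poly",cv2.approxPolyDP(k.reshape(-1,1,2),1.0,True)[:,0].round(1).tolist())
# gripper seen: dark blob in both views for calibration
print("tab ribs",plane("top",(223+207/7-.5,200+345/7-.5),.0324))
E
```

```text
[247.06135665 225.24878222] ((247.0609588623047, 225.33499145507812), (13.395519256591797, 4.627443790435791), 79.91940307617188) [246.19455008 197.28024338] ((245.95431518554688, 197.38934326171875), (6.800024509429932, 15.05451488494873), 50.77432632446289)
tri (array([0.51256346, 0.17692424, 0.08933307]), np.float64(0.00010959410720850112))
top@.1046 [0.51065045 0.17627095 0.1046    ] side@.095 [0.50805281 0.16789331 0.095     ]
yaw 11.694748503424506
grip [0.50850225 0.17570623 0.0950779 ] top [0.5055958 0.1751728 0.1046309] px top [247.34954009 226.7887064 ] px side of grip [244.9864865  196.01860504]
tcp side?
grip [0.51050225 0.17220623 0.0950779 ] top [0.5075958 0.1716728 0.1046309] px top [248.43781389 226.20597605] px side of grip [246.23711557 196.36640606]
tcp side?
side poly [[250.39999389648438, 191.10000610351562], [240.8000030517578, 197.3000030517578], [241.39999389648438, 203.39999389648438], [244.6999969482422, 202.8000030517578], [252.6999969482422, 195.8000030517578]]
tab ribs [0.43897705 0.16007887 0.0324    ]
```

```bash
python3 - <<'E'
from h import *
Y=10.9;e=ex(Y);n=.9553*np.array([0,0,1])-.2955*e;O=np.array([.511,.1755,.095])-.013*n
np.save("O.npy",O)
move_to((O+.07*n).tolist(),pose(Y+180,-17.19));s=sense();print(s["time_s"],s["position"],s["joints"])
z=R.from_euler("xyz",s["tool_rot"],degrees=True).as_matrix()[:,2];print("tool z",z,"-n",-n)
r=line_to((O+.028*n).tolist(),vel=.08,force_limit=4) if z@-n>.999 else "ABORT"
if r is False: r=line_to((O+.004*n).tolist(),vel=.02,force_limit=4)
s=sense();print(r,s["time_s"],"h",(s["position"]-O)@n,s["contact_force"],s["gripper_width"])
snap("straddle",{"side":(205,160,80,80)},7)
E
```

```text
13.15 [0.49481058 0.17288    0.15032013] [ 12.11207289 -16.51905988 -23.22283555  66.04746147  -0.30745016
   1.1621419 ]
tool z [ 0.29104186  0.05696995 -0.9550126 ] -n [ 0.2901688  0.0558777 -0.9553   ]
False 15.175 h 0.004182294930864703 [ 0.96697732 -0.21614611 -0.53686534] 0.03010756140424173
```

View pics/c_straddle.png

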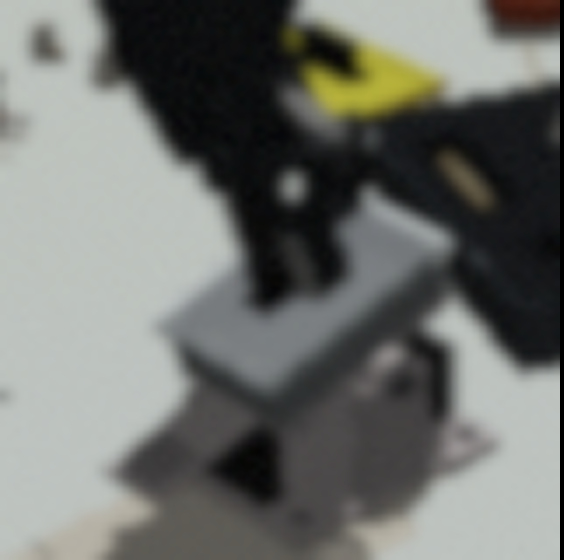

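The fingers straddle the handle around crop (295,260), touching neither the plate nor the handle. I'll close in steps and watch the side force.

```bash
python3 - <<'E'
from h import *
e=ex(10.9);m=np.array([-e[1],e[0],0])
for w in(.020,.016,.014,.012):
    set_gripper(w);s=sense();f=s["contact_force"];print(w,s["time_s"],"lat",round(f@m,2),"f",f.round(1),"gf",round(s["grasp_force"],1),round(s["gripper_width"],4))
    if abs(f@m)>3:break
E
```

```text
0.02 15.4833 lat -0.2 f [-0.7 -0.3 -0.9] gf 0.0 0.0203
0.016 15.7 lat -0.58 f [ 0.4 -0.5 -0.2] gf 0.0 0.0159
0.014 15.9167 lat 0.28 f [ 0.6  0.4 -0. ] gf 0.0 0.0138
0.012 16.1333 lat -0.19 f [-0.7 -0.3 -0.3] gf 0.0 0.0117
```

```bash
python3 - <<'E'
from h import *
O=np.load("O.npy");e=ex(10.9);n=.9553*np.array([0,0,1])-.2955*e
set_gripper(0);s=sense();print(s["time_s"],s["gripper_width"],s["grasp_force"],s["contact_force"])
if s["gripper_width"]>.007:
    P=s["position"];line_to((P+.03*n).tolist(),vel=.04);s=sense();print(s["time_s"],s["contact_force"],s["gripper_width"],s["grasp_force"])
    line_to((P+.03*n+[0,0,.06]).tolist(),vel=.12)
    move_to([.5093,-.2341,.12],pose(153.3));s=sense();print(s["time_s"],s["position"],s["joints"],s["gripper_width"],s["contact_force"])
    line_to([.5093,-.2341,.075],vel=.08)
    snap("carry",{"top":(228,200,45,60),"side":(300,240,80,85)},7)
E
```

```text
16.35 0.008404848696736274 60.43386697769165 [-1.91803    -1.316083    0.87512154]
17.2583 [ 0.01186379 -0.37478341 -0.17789418] 0.008474414186838891 60.0789999961853
19.425 [ 0.50958694 -0.23303774  0.12012597] [-3.14515753e+01  8.19794906e+00 -1.12229139e+00  8.06749449e+01
  3.46990082e-02 -4.83989944e+00] 0.009042357338266442 [ 0.74069323 -0.50768683 -0.27457986]
```

View pics/c_carry.png

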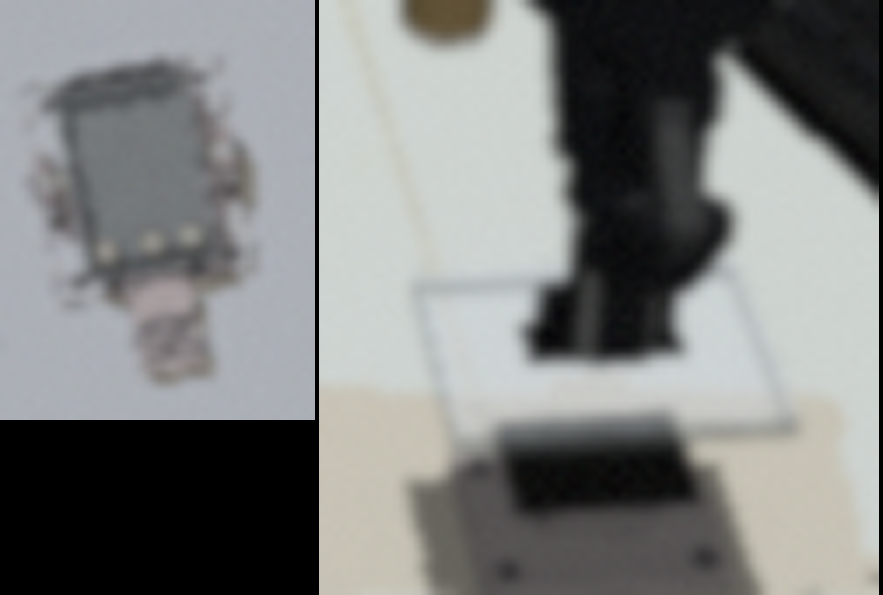

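The top view shows all three balls against the tab-end wall, at crop (105,250), (152,240) and (190,235), with the tray still tipped. The side view shows the lid hanging level over the pad, with outline corners at (415,285), (735,275), (795,430) and (460,440). Next I'll compute the lid's position relative to the pad from this camera.

```bash
python3 - <<'E'
from h import *
s=sense();T=s["position"];print(s["time_s"],T,s["tool_rot"],s["joint_vel"].max())
px=lambda c:((c[0]-319+.5)/7-.5+300,(c[1]+.5)/7-.5+240)
def info(n,Q):
    Q=np.array(Q)[:,:2];print(n,"centre",Q.mean(0).round(4))
    for i in range(4):
        d=Q[(i+1)%4]-Q[i];print("   ",round(np.linalg.norm(d),4),round(np.degrees(np.arctan2(d[1],d[0]))%180,1))
info("lid",[plane("side",px(c),T[2]-.002) for c in((415,285),(735,275),(795,430),(460,440))])
s0=cv2.imread("pics/side0.png")[:,:,::-1].copy();t0=cv2.imread("pics/top0.png")[:,:,::-1].copy()
fl,fr=(326.1,301.4),(348.4,299.7)
F=[plane("side",q,.03)[:2] for q in(fl,fr)];d=F[1]-F[0];u=d/np.linalg.norm(d);nn=np.array([u[1],-u[0]])
print("pad far edge",F,np.linalg.norm(d),np.degrees(np.arctan2(u[1],u[0])),"centre",(F[0]+F[1])/2+.018*nn)
r=blob(t0,(354,218,28,26),0,90)[1];info("pad top",[plane("top",q,.03) for q in cv2.boxPoints(r)])
print("handle px tcp",proj("side",T), "grip", proj("side",T+[0,0,.010]))
# handle ends in crop 530..682 at ~345 (bottom near)
H=[plane("side",px(c),T[2]+.0)[:2] for c in((533,355),(682,350))];print("handle bottom near edge",H,np.linalg.norm(H[1]-H[0]),np.mean(H,0))
E
```

```text
20.2333 [ 0.50980429 -0.2344914   0.07573134] [-1.79994598e+02  8.20682762e-02  1.53292279e+02] 0.23692799300727177
lid centre [ 0.5052 -0.239 ]
    0.097 151.4
    0.0669 63.2
    0.095 151.1
    0.0665 64.9
pad far edge [array([ 0.49233651, -0.21480473]), array([ 0.53611298, -0.23540953])] 0.04838323582795636 -25.20551853197402 centre [ 0.50655915 -0.24139328]
pad top centre [ 0.5089 -0.2324]
    0.0556 153.3
    0.0348 64.3
    0.0556 153.2
    0.0346 64.4
handle px tcp [340.26372176 287.46554844] grip [340.67523288 283.73206851]
handle bottom near edge [array([ 0.48682015, -0.23045804]), array([ 0.52516641, -0.25129568])] 0.04364221617501133 [ 0.50599328 -0.24087686]
```

```bash
python3 - <<'E'
from h import *
x,y=.5105,-.2355
line_to([x,y,.046],vel=.06);wait(.3)
print(line_to([x,y,.026],vel=.012,force_limit=3));s=sense();print(s["time_s"],s["position"],s["contact_force"],s["torque"].round(3),s["gripper_width"])
E
```

```text
True
22.1917 [ 0.51049361 -0.23546886  0.03369997] [0.02049072 0.3232271  4.50821405] [-0.073 -0.057  0.003] 0.00870051601725546
```

Contact came at TCP z = 0.0337, which matches the lid's underside on the 30 mm pad. I'll release, retract and check.

```bash
python3 - <<'E'
from h import *
set_gripper(.013);set_gripper(.03);P=sense()["position"]
line_to((P+[0,0,.03]).tolist(),vel=.04);line_to((P+[0,0,.12]).tolist(),vel=.15)
move_to([.36,.36,.22],pose(YAW+180))
s=sense();print(s["time_s"],s["position"],s["contact_force"])
snap("placed",{"top":(340,208,50,50),"side":(305,275,70,60)},6)
im=cv2.imread("pics/top_placed.png")[195:265,225:345]
cv2.imwrite("pics/c_placed.png",cv2.vconcat([cv2.imread("pics/c_placed.png")[:,:720],cv2.resize(im,None,fx=2,fy=2,interpolation=3) if 0 else cv2.copyMakeBorder(cv2.resize(im,(384,224),interpolation=cv2.INTER_CUBIC),0,0,0,cv2.imread("pics/c_placed.png")[:,:720].shape[1]-384,cv2.BORDER_CONSTANT)]))
E
```

```text
26.5917 [0.36056879 0.3594096  0.21978584] [-0.35620953  0.08686382  0.32300914]
```

View pics/c_placed.png

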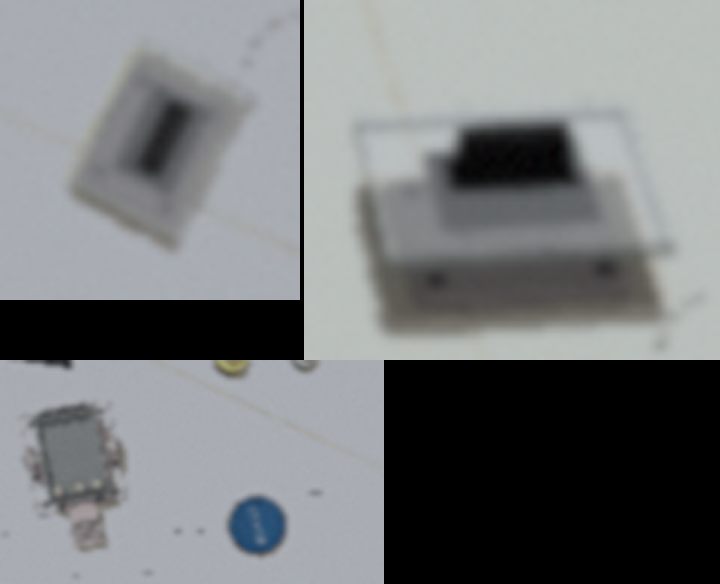

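The lid sits level on the pad, with its handle at top crop (165,137). The three balls are at the tab end, and the tin and masses stand where they were. Next I'll quantify how well the lid is centred.

```bash
python3 - <<'E'
from h import *
t=cv2.imread("pics/top_placed.png")[:,:,::-1].copy();s=cv2.imread("pics/side_placed.png")[:,:,::-1].copy()
a,r,_=blob(t,(358,220,18,20),0,75)
h=plane("top",a,.053)[:2];p=np.array([.5089,-.2324]);e=ex(-26.7)[:2];m=np.array([-e[1],e[0]])
bp=[plane("top",q,.053)[:2] for q in cv2.boxPoints(r)];d=max(bp[1]-bp[0],bp[2]-bp[1],key=np.linalg.norm)
print("handle",a,h.round(4),"dx,dy vs pad (mm)",((h-p)@e*1e3).round(1),((h-p)@m*1e3).round(1),"yaw",np.degrees(np.arctan2(d[1],d[0]))%180)
px=lambda c:((c[0]-304+.5)/6-.5+305,(c[1]+.5)/6-.5+275)
Q=np.array([plane("side",px(c),.033)[:2] for c in((355,125),(625,115),(670,249),(392,262))])
f=Q.mean(0)-[.5066,-.2414];print("side lid",Q.mean(0).round(4),"rel pad",(f@e*1e3).round(1),(f@m*1e3).round(1))
g=cv2.cvtColor(t,cv2.COLOR_RGB2GRAY);t0=cv2.imread("pics/top0.png",0)
for n,b in(("tin",(290,232,30,30)),("masses",(288,185,42,18))):print(n,np.abs(g[b[1]:b[1]+b[3],b[0]:b[0]+b[2]].astype(int)-t0[b[1]:b[1]+b[3],b[0]:b[0]+b[2]]).max())
E
```

```text
handle [366.75285815 230.66324208] [ 0.5075 -0.2286] dx,dy vs pad (mm) -2.9 2.8 yaw 153.29997449349867
side lid [ 0.5056 -0.2409] rel pad -1.1 0.0
tin 7
masses 12
```

```bash
python3 -c "
from bench import *
print(hand_in())"
```

```text
the job is handed in; nothing more can be done
None
```

I handed the job in at about 27 s: the tray is tipped onto its stop with all three balls at the tab end, and the lid sits level and upright on the rest pad, about 2 mm off centre by my camera measurement; the tin and masses have not moved.

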